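Pry the stuck frying pan out of the cast-iron pot and set it on the cork mat

ROBOT

A 7-joint arm with a two-finger parallel gripper is mounted at the origin on a cart in front of the work surface, level with it; the furniture and walls round the work are solid. World frame = base frame: x ahead of the robot, y to its left, z up, the work surface at z = 0. Lengths are in m, angles in rad, forces in N, time in s.
With the tool pointing down it reaches from about 0.425 to 0.925 m from the base axis. Payload 6.8 kg.
Tool frame: the origin (TCP) lies midway between the tips of the shut fingers; the grasp point (between the pads) lies 19 mm behind it (arm.pinch_z is the distance from the TCP to the grasp point, in m); z points along the fingers, y is the line along which they close (so a half turn about z gives the same grasp; the last joint's range is limited). The gripper opens to 88 mm and grips with 3 to 60 N. Pads are 20 mm wide; open, the fingers measure 115 mm over their backs; the gripper's body (75 mm by 178 mm) begins 61 mm behind the grasp point.
Start: joints at [1.104, 0.477, 0.022, 1.555, -0.011, 1.109, -0.083], TCP at [0.237, -0.632, 0.223] pointing down, gripper open.
Joint ranges: [-2.96, 2.96], [-0.34, 2.1], [-1.41, 1.46], [0.24, 2.44], [-1.37, 4.51], [0.17, 1.92], [-2.96, 2.96]. Speed limits (rad/s): [2.39, 2.39, 3.14, 3.14, 3.14, 3.14, 3.14].

INTERFACE

Orientations are given as a unit quaternion [w, x, y, z].
In Python, from plant import arm gives the robot as it stands. The module is installed in compiled form; this text tells all that it offers.
- The arm moves only by the tool arm_command, never from a script. Its argument "motion" is a list of rows, each a list of 7 numbers: the shift along the tool's x, y, z in mm, then the turn, a rotation vector about the tool's x, y, z in rad, then the opening, from -1 (shut) to 1 (fully open), so that 0 is half open. In form: [[tx, ty, tz, rx, ry, rz, claw], ...]. A call has 1 to 10 rows; each row is the pose to reach, as a shift and turn from the pose commanded when the call began, along the tool's axes at that moment; what a row does not reach only later rows make up. A row lasts 1/8 s, in which the tool goes at most 62.5 mm and 10.7 degrees, less where a joint would pass 70% of its speed; a pose out of reach is approached as far as the arm can. A call with a gripper value outside its range is refused whole. The fingers move at their own pace and stop on an object; "grip_force" is the grip in N (left out, the last holds). Time passes only in rows, so rows that repeat a pose let the fingers close. It gives the time, the measured TCP pose, the force, the opening and the grip force at its end, in the units of the state.
- arm.get_state(): the state, without advancing time (a new reading comes with each control period).
- arm.grab_frame(name): name is "scene" or "top"; returns a dict with "image" (400x640x3 uint8, red, green, blue), "fx", "fy", "cx", "cy" (pixels), "position" and "attitude" of the camera in the world. Camera axes: x right, y up, looking along -z (the intrinsics and any distortion apply to the point x, -y, -z); pixel columns grow to the right and rows downward; lengths in m; the calibration is good to about 2 mm. A picture is of the moment at which its call begins. There is no depth.
- arm.hand_in(): hands the job in; it is judged then, once.
The state is a dict: "time_s": time; "joints": joint angles; "dq": joint speeds; "effort": joint torques, N m; "position": TCP position; "tcp_rot": TCP orientation; "ft_force": force on the tool from outside, world axes, zero at the start; "ft_torque": the same for the moment, N m; "grip_width": finger opening in m; "grasp_force": force on a finger pad.
Only numpy, scipy, OpenCV 4.12 (cv2) and the standard library are available. Lean on these libraries where they do the work, as an engineer would, in place of code of your own. Each camera call takes 0.05 s, during which the arm holds its last target. There are 200 camera calls.

TASK

A small frying pan is nested in a cast-iron pot and stuck fast. With a fingertip swing the pot's hold-down clip open all the way, press down on the end of the pan's handle until the opposite edge of the pan pops up and stays up by itself when you let go, then take the pan by its handle, lift it straight up clear of the pot and set it down flat, right way up, wholly on the cork mat. Keep the pan from tipping over, leave the pot standing where it is, and do not disturb the white mug, the small tin or the garlic.

Things in the scene. Friction and masses are not known exactly. Their poses are not given: they have to be found in the camera images.
- pot: black cast-iron pot, loose but heavy (2.8 kg), 150 mm across the rim, 70 mm high, inner radius 67 mm; origin at the centre of its underside, z up, +x towards the hold-down clip; ribs inside centre the pan; loop lugs at +y and -y (97 mm from the axis, top 59 mm high). Inside at +y and -y two sprung studs pinch the pan's side near its bottom until its middle has risen about 10 mm; then the pan rests on them.
- pan: aluminium frying pan, 0.3 kg, dark wooden handle along its -x; origin at the centre of its underside, z up. Bottom 112 mm across, rim flange 140 mm across, 28 to 33 mm above the origin. It starts with the flange on the pot's rim (origin 42 mm above the pot's), x axis within 7 degrees of the pot's. Centre of mass about 33 mm from the axis towards the handle.
- handle_end (a point): point on top of the handle, 15 mm from its free end, 170 mm from the pan's axis. Pressing it down about 20 mm with 6 to 15 N pries the pan free: it tilts about the pot's rim at the handle side and stays tilted 7 to 9 degrees.
- handle_grip (a point): middle of the handle's cross-section, 100 mm from the pan's axis (pan frame -100, 0, 37 mm): grip here. The handle is a straight bar 18 mm wide and 14 mm high (30 to 44 mm above the pan's origin), 77 to 185 mm from the axis.
- pan_tip (a point): top of the pan's rim opposite the handle (pan frame 70, 0, 33 mm); 75 mm above the pot's origin when the pan is stuck, about 90 to 95 mm when pried free and let go, over 100 mm while pressed far enough
- pan_heel (a point): underside of the pan's rim at the handle side (pan frame -70, 0, 28 mm); 70 mm above the pot's origin while it rests on the pot's rim
- clip (a joint): hold-down clip's swivel angle about a vertical pin on the pot's edge: 0 = its blade points to the pot's centre over the pan's rim (shut), grows anticlockwise seen from above, stop at 1.65 rad (fully open); stiff by friction only (about 1 N at the post), stays where left; starts between 0 and 0.35
- clip_pivot (a point): the clip's pin axis at the underside of its blade, fixed to the pot (pot frame 84, 0, 78 mm)
- clip_post (a point): top of the red upright thumb post of the clip, 11 mm in diameter, 24 mm from the pin on the outer end of the clip; the post stands from 78 to 114 mm above the pot's origin; push it sideways
- mat: round cork mat, fixed, 180 mm in diameter, 12 mm thick; origin at the centre of its underside
- mug: white mug with a small leaf pattern, 92x127x95 mm, bystander; origin at the centre of its underside
- tin: small red food tin, 75 mm across, 58 mm high, bystander; origin at the centre of its underside
- garlic: garlic bulb, 60 mm, bystander; origin at the centre of its underside
Not all that is in view belongs to the job. Several things have the shape of the pot; the one meant has the colours described above.

How it is judged:
By the outcome, as a careful person would: the job done as asked, in the order asked, and still so for the second after the job is handed in, with the robot touching nothing.
It also fails if it takes over 67 s, if anything falls off the work surface, if the arm or the gripper's body presses on something with over 40 N, if the wrist force passes 120 N, or if a joint passes its speed limit or range.

## Working session

There is one attempt and no reset: what is moved stays moved. The work goes in short steps, Python scripts to look and compute and a tool call to move; the robot and the scene stay as the last step left them, time stands still between calls to the robot, and variables do not carry over. Pictures are saved under pics/ and viewed, at most 10 in all, crops included, and the job is handed in when it is done.

Besides the shell and the picture viewer there is one more tool, called after "Emit:" as a command line: name --pt "numbers of a row" for each row, then --argument value for the rest. arm_command: Moves the arm, as the interface text tells. Its arguments: {"type":"object","properties":{"motion":{"type":"array","items":{"type":"array","items":{"type":"number"}}},"grip_force":{"type":"number"}},"required":["motion"]}

```bash
mkdir -p pics
cat > h.py <<'E'
import numpy as np, cv2
from plant import arm
from scipy.spatial.transform import Rotation as R
def q2R(q): return R.from_quat([q[1],q[2],q[3],q[0]]).as_matrix()
def grab(n,fn=None):
    f=arm.grab_frame(n); 
    if fn: cv2.imwrite('pics/'+fn,f['image'][:,:,::-1]); np.save('pics/'+fn+'.npy',f,allow_pickle=True)
    return f
def load(fn): return np.load('pics/'+fn+'.npy',allow_pickle=True).item()
def att(f):
    a=np.array(f['attitude'],float); return q2R(a) if a.size==4 else a.reshape(3,3)
def ray(f,u,v):
    uv=np.array([[[u,v]]],float);K=np.array([[f['fx'],0,f['cx']],[0,f['fy'],f['cy']],[0,0,1.]])
    d=np.array(f.get('distortion',np.zeros(5)),float)
    x,y=cv2.undistortPoints(uv,K,d)[0,0]
    return np.array(f['position']),att(f)@np.array([x,-y,-1])
def onz(f,u,v,z):
    p,d=ray(f,u,v); return p+d*(z-p[2])/d[2]
def proj(f,P):
    c=att(f).T@(np.array(P)-f['position']); x,y=c[0]/-c[2],-c[1]/-c[2]
    K=np.array([[f['fx'],0,f['cx']],[0,f['fy'],f['cy']],[0,0,1.]])
    d=np.array(f.get('distortion',np.zeros(5)),float)
    return cv2.projectPoints(np.array([[[x,y,1.]]]),np.zeros(3),np.zeros(3),K,d)[0][0,0]
def tri(f1,a,f2,b):
    p,d=ray(f1,*a);q,e=ray(f2,*b);A=np.stack([d,-e],1);s=np.linalg.lstsq(A,q-p,rcond=None)[0]
    return (p+d*s[0]+q+e*s[1])/2, np.linalg.norm(p+d*s[0]-q-e*s[1])
def crop(fn,x,y,w,h,k,out):
    cv2.imwrite('pics/'+out,cv2.resize(cv2.imread('pics/'+fn)[y:y+h,x:x+w],None,fx=k,fy=k,interpolation=cv2.INTER_CUBIC))
E
python3 - <<'E'
from h import *
for n in('scene','top'):
    f=grab(n,n+'0.png'); print({k:v for k,v in f.items() if k!='image'})
print(arm.get_state())
E
```

```text
{'fx': 393.04921788739904, 'fy': 393.04921788739904, 'cx': 324.6240809054101, 'cy': 203.65121107948357, 'position': array([0.08052754, 0.65573329, 1.02892199]), 'attitude': array([-0.21175643, -0.10235499,  0.37993548,  0.8946126 ])}
{'fx': 468.5447098778862, 'fy': 468.5447098778862, 'cx': 315.42924355291706, 'cy': 199.453703618158, 'position': array([-0.3718761 , -0.70876438,  1.56920448]), 'attitude': array([ 0.8196434 ,  0.26158488, -0.15918332, -0.48416807])}
{'time_s': 0.1, 'joints': array([ 1.10390801,  0.47772421,  0.02231971,  1.55631019, -0.01149403,
        1.10931134, -0.08307666]), 'dq': array([-7.57542987e-04, -1.28204030e-03, -1.92684388e-05, -4.38999122e-03,
       -4.52540015e-04,  1.70268244e-04, -5.80075320e-04]), 'effort': array([ 4.55636764e-03, -5.84090388e+01,  1.54020298e+00, -2.73312575e+01,
       -5.41812403e-02,  1.31304486e-02,  2.68909827e-05]), 'position': array([ 0.23683501, -0.63151991,  0.22179187]), 'tcp_rot': array([-7.87606167e-04,  9.83945687e-01,  1.78466314e-01, -2.00107086e-04]), 'ft_force': array([ 0.85967058, -1.68028029,  0.26517076]), 'ft_torque': array([-0.0155571 , -0.00840758, -0.01178731]), 'grasp_force': 0.0, 'grip_width': 0.0875614051460195}
```

View pics/scene0.png

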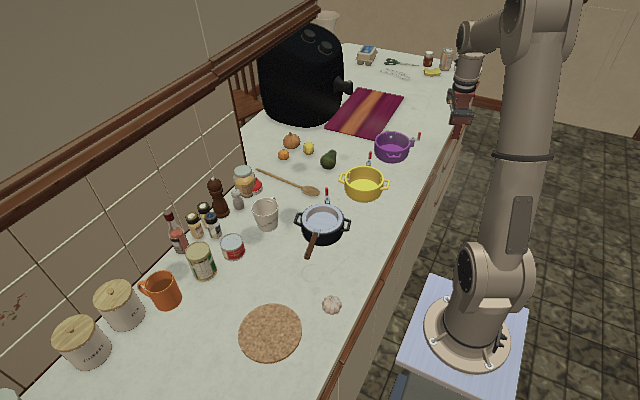

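View pics/top0.png

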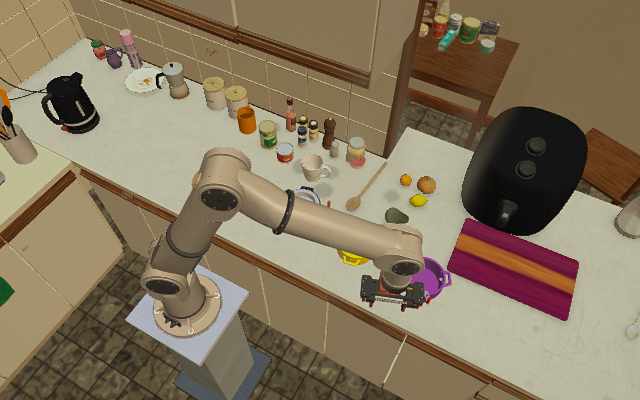

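Three pot shapes are in the scene view: black (322,225), yellow (363,183) and purple (392,147). The black one holds the pan with the dark handle, so it fits. The mat is at (270,332). In the top view the arm hides the pot. I'll enlarge the black pot to confirm.

Run:
```python
from h import *
crop('scene0.png',280,175,85,95,6,'c1.png')
f=load('scene0.png')
for n,u,v,z in [('mat',270,332,.012),('garlic',332,305,.025),('tin',232,246,.03),('mug',265,214,.05),('pot',322,224,.07)]: print(n,onz(f,u,v,z).round(3))
```

```text
mat [0.487 0.248 0.012]
garlic [0.366 0.101 0.025]
tin [0.763 0.051 0.03 ]
mug [ 0.734 -0.108  0.05 ]
pot [ 0.521 -0.137  0.07 ]
```

View pics/c1.png

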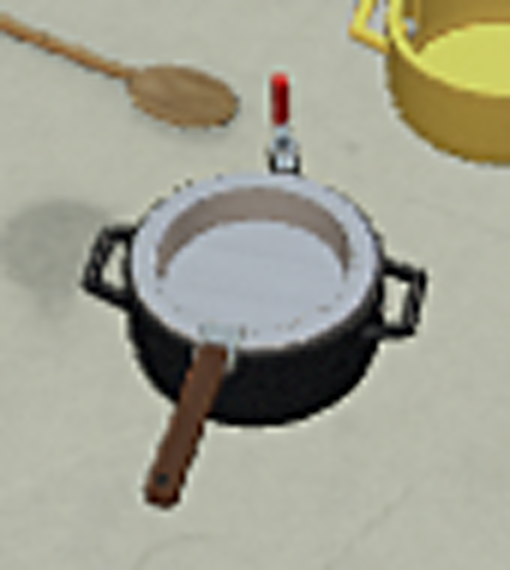

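Run:
```python
from h import *
from scipy.optimize import least_squares as ls
f=load('scene0.png')
c=lambda x,y,z: onz(f,280+(x+.5)/6-.5,175+(y+.5)/6-.5,z)
P=np.array([c(x,y,.075) for x,y in [(131,262),(382,270),(260,175),(340,332),(150,225),(365,222),(280,348)]])
s=ls(lambda p:np.hypot(P[:,0]-p[0],P[:,1]-p[1])-p[2],[.5,-.13,.07]); print(s.x,s.fun.round(4))
C=s.x[:2]
L=c(96,260,.057)[:2];Rr=c(419,302,.057)[:2]; print('lugs',L,Rr,np.linalg.norm(L-Rr),(L+Rr)/2)
d=L-Rr; print('y-axis dir or -', d/np.linalg.norm(d))
pt=c(279,76,.114)[:2]; pb=c(281,124,.082)[:2]; piv=c(285,152,.078)[:2]; print('post',pt,pb,'piv',piv, np.linalg.norm(piv-C),np.linalg.norm(pt-C), np.linalg.norm(pt-piv))
he=c(160,487,.086)[:2]; hs=c(212,350,.086)[:2];hd=c(163,478,.086)[:2]
print('handle',he,hs,hd,np.linalg.norm(he-C),np.linalg.norm(hd-C),np.degrees(np.arctan2(*(C-he)[::-1])),np.degrees(np.arctan2(*(hs-he)[::-1])))
print('pivdir',np.degrees(np.arctan2(*(piv-C)[::-1])),'lug x',np.degrees(np.arctan2(d[1],d[0]))-90,'post dir',np.degrees(np.arctan2(*(pt-piv)[::-1])))
```

```text
[ 0.53028787 -0.15760284  0.0697681 ] [ 0.0015  0.0009  0.0004  0.0018 -0.0012 -0.0013 -0.0022]
lugs [ 0.62270443 -0.132926  ] [ 0.44177612 -0.18419525] 0.1880520966977901 [ 0.53224027 -0.15856062]
y-axis dir or - [0.96211804 0.27263323]
post [ 0.5701096  -0.26448698] [ 0.56651422 -0.25867188] piv [ 0.55533945 -0.24176198] 0.08780855741643151 0.1140613408530106 0.027103187433592295
handle [0.49569952 0.01599833] [ 0.51619339 -0.07827579] [0.49717027 0.01020604] 0.17701333497406652 0.17104560007930456 -78.73192899803166 -77.73551947692278
pivdir -73.42335119864156 lug x -74.17898055596469 post dir -56.9780935671021
```

Run:
```python
from h import *
f=load('scene0.png')
for n,u,v,z in [('yellow',364,181,.07),('ypost',370,153,.114),('ylugL',343,184,.057),('ylugnear',388,184,.057),('orangemug',162,296,.04),('spoon',318,190,.01)]: print(n,onz(f,u,v,z).round(3))
s=arm.get_state(); print(q2R(s['tcp_rot']).round(3))
T=q2R(s['tcp_rot'])
for p in ([.563,-.284,.2],[.563,-.284,.096]): print((T.T@(np.array(p)-s['position'])*1000).round(1))
```

```text
yellow [ 0.482 -0.402  0.07 ]
ypost [ 0.508 -0.518  0.114]
ylugL [ 0.552 -0.366  0.057]
ylugnear [ 0.399 -0.439  0.057]
orangemug [0.826 0.305 0.04 ]
spoon [ 0.647 -0.341  0.01 ]
[[ 0.936  0.351 -0.001]
 [ 0.351 -0.936  0.001]
 [-0.    -0.002 -1.   ]]
[ 427.4 -210.8   22.1]
[ 427.5 -210.6  126.1]
```

Emit:
arm_command --pt "427 -211 22 0 0 -0.88 -1" --pt "427 -211 22 0 0 -0.88 -1" --pt "427 -211 22 0 0 -0.88 -1" --pt "427 -211 22 0 0 -0.88 -1" --pt "427 -211 22 0 0 -0.88 -1" --pt "427 -211 22 0 0 -0.88 -1" --pt "427 -211 22 0 0 -0.88 -1" --pt "427 -211 22 0 0 -0.88 -1" --pt "427 -211 22 0 0 -0.88 -1" --pt "427 -211 22 0 0 -0.88 -1" --grip_force 50

```text
time_s: 1.35
position: [0.5619, -0.2855, 0.2002]
tcp_rot: [-0.0, 0.814, 0.58, -0.001]
ft_force: [-0.2, -0.1, 0.9]
grip_width: 0.0001
grasp_force: 0.0
```

Run:
```python
from h import *
s=arm.get_state(); print(s['position'],q2R(s['tcp_rot']).round(3),s['grip_width'],s['ft_force'],s['joints'])
grab('top','top1.png');grab('scene','scene1.png')
a=cv2.imread('pics/top1.png')[120:320,200:460];b=cv2.imread('pics/scene1.png')[165:275,270:380]
b=cv2.resize(b,(400,400),interpolation=2);a=cv2.resize(a,(390,300),interpolation=2);a=cv2.copyMakeBorder(a,0,100,0,0,0)
cv2.imwrite('pics/c2.png',np.hstack([a,b]))
```

```text
[ 0.56186265 -0.28549382  0.20022605] [[ 0.327  0.945 -0.001]
 [ 0.945 -0.327 -0.   ]
 [-0.001 -0.001 -1.   ]] 0.00012341023540500247 [-0.18172123 -0.12557274  0.91446263] [ 0.58977562  0.4429012  -0.29462285  1.67418669  0.1452206   1.04698413
 -0.0838477 ]
```

View pics/c2.png

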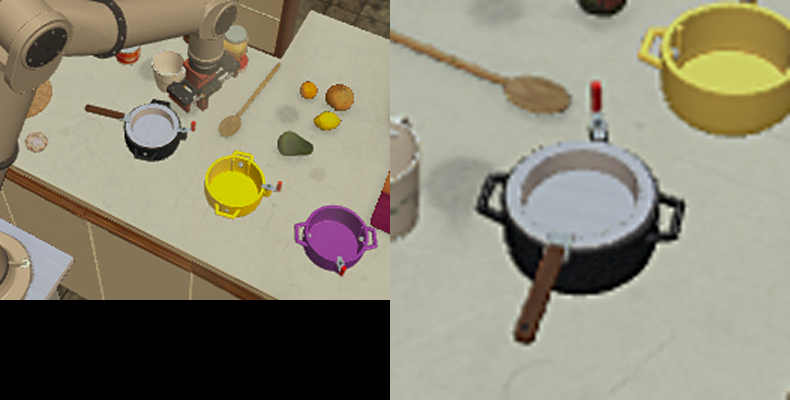

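Run:
```python
from h import *
f=load('scene1.png');g=load('top1.png')
print(g['position'],f['position'],f['attitude'])
P=arm.get_state()['position']
print('tcp',proj(f,P),proj(g,P))
for n,p in [('post',[.567,-.26,.114]),('pot',[.530,-.158,.075]),('hend',[.497,.01,.086]),('mat',[.487,.248,.012])]: print(n,proj(f,p),proj(g,p))
crop('top1.png',220,160,130,75,6,'c3a.png')
b=cv2.resize(cv2.imread('pics/scene1.png')[50:280,230:460],None,fx=2,fy=2);a=cv2.imread('pics/c3a.png')[:, :780]
b=cv2.resize(b,(300,300)); a=cv2.resize(a,(780,450))
cv2.imwrite('pics/c3.png',a)
```

```text
[-0.3718761  -0.70876438  1.56920448] [0.08052754 0.65573329 1.02892199] [-0.21175643 -0.10235499  0.37993548  0.8946126 ]
tcp [330.7978501  165.02476922] [333.98324142 190.7826437 ]
post [326.29130315 188.26311951] [327.59536278 200.60131422]
pot [322.5735052  218.01709423] [299.77995022 202.83029445]
hend [306.83114647 254.2219038 ] [258.62687699 190.32458187]
mat [270.12821983 331.9584311 ] [211.16957631 180.51006846]
```

View pics/c3.png

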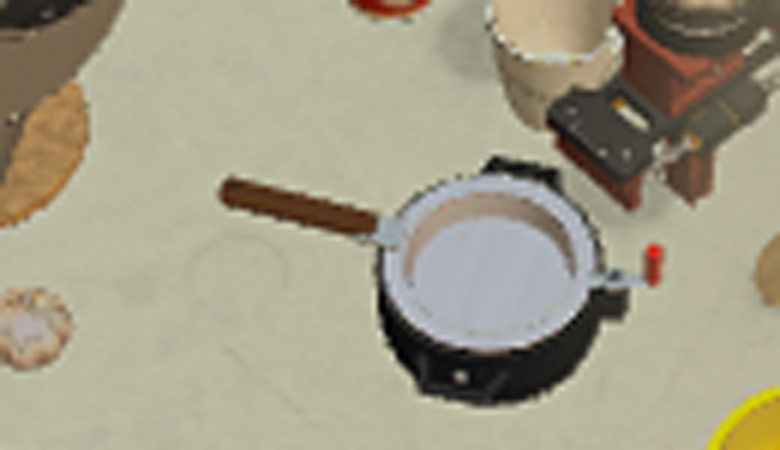

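Run:
```python
from h import *
from scipy.optimize import least_squares as ls
f=load('scene0.png');g=load('top1.png')
A=lambda x,y:(280+(x+.5)/6-.5,175+(y+.5)/6-.5)
B=lambda x,y:(220+(x+.5)/6-.5,160+(y+.5)/6-.5)
P=np.array([onz(g,*B(x,y),.075) for x,y in [(383,262),(606,268),(494,176),(500,352),(415,205),(585,215),(412,325),(580,325)]])
s=ls(lambda p:np.hypot(P[:,0]-p[0],P[:,1]-p[1])-p[2],[.5,-.13,.07]); print('top circ',s.x,s.fun.round(4))
for n,a,b in [('posttop',(279,76),(654,246)),('postbase',(281,124),(653,285)),('hend dot',(163,478),(232,188)),('handle start',(212,350),(378,225)),('pivot',(285,150),(617,276))]:
    p,e=tri(f,A(*a),g,B(*b)); print(n,p.round(4),round(e,4))
```

```text
top circ [ 0.53174247 -0.16738675  0.07140197] [ 0.0014  0.0008 -0.0004 -0.0023 -0.0003 -0.0009 -0.      0.0017]
posttop [ 0.5691 -0.2634  0.1147] 0.0011
postbase [ 0.5685 -0.2649  0.0745] 0.0032
hend dot [0.496  0.0103 0.0852] 0.0029
handle start [ 0.5205 -0.0856  0.0765] 0.0003
pivot [ 0.557  -0.2429  0.0792] 0.0028
```

Emit:
arm_command --pt "-5 3 50 0 0 0 -1" --pt "-5 3 100 0 0 0 -1" --pt "-5 3 104 0 0 0 -1" --pt "-5 3 104 0 0 0 -1" --pt "5 3 104 0 0 0 -1" --pt "11 3 104 0 0 0 -1" --pt "16 3 104 0 0 0 -1" --pt "20 3 104 0 0 0 -1"

```text
time_s: 2.45
position: [0.5731, -0.2663, 0.098]
tcp_rot: [0.001, 0.814, 0.581, 0.001]
ft_force: [-0.2, -1.5, 0.8]
grip_width: 0.0005
grasp_force: 0.6
```

Emit:
arm_command --pt "4 0 0 0 0 0 -1" --pt "8 0 0 0 0 0 -1" --pt "12 0 0 0 0 0 -1" --pt "14 0 0 0 0 0 -1" --pt "14 0 0 0 0 0 -1"

```text
time_s: 3.08
position: [0.5766, -0.2529, 0.0964]
tcp_rot: [-0.0, 0.814, 0.581, 0.0]
ft_force: [0.1, 0.3, -1.0]
grip_width: 0.0003
grasp_force: 0.0
```

Emit:
arm_command --pt "2 0 0 0 0 0 -1" --pt "4 0 0 0 0 0 -1" --pt "4 0 0 0 0 0 -1"

```text
time_s: 3.45
position: [0.5772, -0.2503, 0.0964]
tcp_rot: [-0.0, 0.814, 0.58, -0.001]
ft_force: [-2.9, -3.0, -1.0]
grip_width: 0.0004
grasp_force: 2.0
```

Run:
```python
from h import *
grab('top','top2.png');grab('scene','scene2.png')
a=cv2.resize(cv2.imread('pics/top2.png')[165:230,265:365],(600,390),interpolation=2)[:, 180:];b=cv2.resize(cv2.imread('pics/scene2.png')[165:240,290:360],(364,390),interpolation=2)
cv2.imwrite('pics/c4.png',np.hstack([a,b]))
```

```text
(no output)
```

View pics/c4.png

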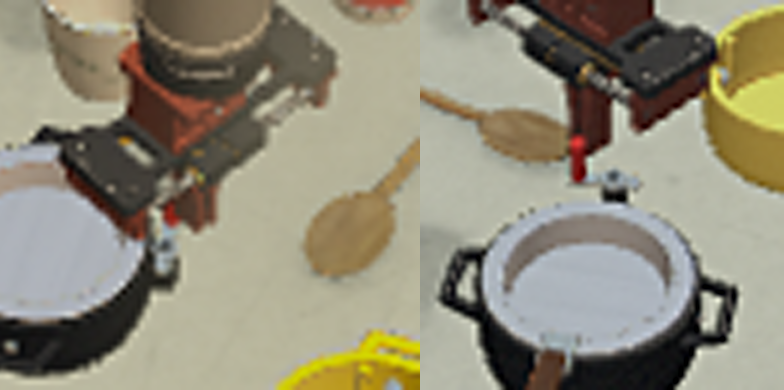

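The picture shows the clip's post swung to the +x side of its pin, close to fully open. I'll push to the stop.

Emit:
arm_command --pt "2 0 0 0 0 0 -1" --pt "4 0 0 0 0 0 -1" --pt "4 0 0 0 0 0 -1"

```text
time_s: 3.92
position: [0.5797, -0.2483, 0.0967]
tcp_rot: [0.002, 0.815, 0.58, -0.0]
ft_force: [-0.3, -8.0, -4.8]
grip_width: 0.0005
grasp_force: 3.5
```

Emit:
arm_command --pt "2 0 0 0 0 0 -1" --pt "2 0 0 0 0 0 -1"

```text
time_s: 4.18
position: [0.581, -0.2468, 0.097]
tcp_rot: [0.002, 0.815, 0.58, 0.0]
ft_force: [0.3, -8.9, -2.9]
grip_width: 0.0006
grasp_force: 3.7
```

Run:
```python
from h import *
f=grab('scene','scene3.png')
im=f['image'].astype(int);m=(im[...,0]>150)&(im[...,1]<60)&(im[...,2]<70);m[:180]=0;m[215:]=0;m[:,:300]=0;m[:,345:]=0
v,u=np.nonzero(m);print(len(v),u.min(),u.max(),v.min(),v.max())
k=v.min(); pt=onz(f,u[v<=k+1].mean(),k,.114);print(pt)
for piv in ([.555,-.243],[.5545,-.2415]): d=pt[:2]-piv; print(np.degrees(np.arctan2(d[1],d[0]))+74,np.hypot(*d))
print(arm.get_state()['position'],arm.get_state()['ft_force'])
```

```text
3 317 318 192 193
[ 0.58514239 -0.22944845  0.114     ]
98.20793828456348 0.03304857012244598
95.46954450327183 0.03292712766250756
[ 0.58092978 -0.24678859  0.097036  ] [ 0.57910691 -7.92742805 -2.29276438]
```

Emit:
arm_command --pt "-15 0 0 0 0 0 -1" --pt "-15 0 -50 0 0 0 -1" --pt "-15 0 -85 0 0 0 -1" --pt "213 -162 -90 0 0 -0.53 -1" --pt "213 -162 -90 0 0 -0.53 -1" --pt "213 -162 -90 0 0 -0.53 -1" --pt "213 -162 -90 0 0 -0.53 -1" --pt "213 -162 -60 0 0 -0.53 -1" --pt "213 -162 -15 0 0 -0.53 -1" --pt "213 -162 -15 0 0 -0.53 -1"

```text
time_s: 5.48
position: [0.4941, 0.0108, 0.1098]
tcp_rot: [-0.002, 0.633, 0.774, -0.001]
ft_force: [0.5, -0.5, 0.6]
grip_width: 0.0003
grasp_force: 0.0
```

Run:
```python
from h import *
f=grab('scene','scene4.png');g=grab('top','top4.png')
s=arm.get_state();T=q2R(s['tcp_rot']);print(s['position'],T.round(3),s['ft_force'],s['joints'].round(2))
print((T.T@(np.array([.4975,.007,.09])-s['position'])*1000).round(1))
a=cv2.resize(cv2.imread('pics/top4.png')[165:235,240:340],(500,350),interpolation=2)[:, :400];b=cv2.resize(cv2.imread('pics/scene4.png')[180:275,280:365],(313,350),interpolation=2)
cv2.imwrite('pics/c5.png',np.hstack([a,b]))
```

```text
[0.49683627 0.01038493 0.112548  ] [[-0.196  0.981  0.001]
 [ 0.981  0.196  0.001]
 [ 0.001  0.001 -1.   ]] [-0.25519753  0.4700335  -0.43847202] [ 0.28  0.38 -0.51  2.05  0.26  0.78 -0.19]
[-3.5 -0.  22.5]
```

View pics/c5.png

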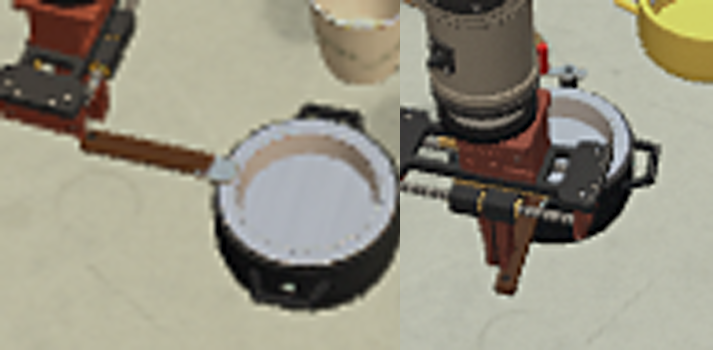

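Emit:
arm_command --pt "-4 0 12 0 0 0 -1" --pt "-4 0 20 0 0 0 -1" --pt "-4 0 25 0 0 0 -1" --pt "-4 0 28 0 0 0 -1" --pt "-4 0 31 0 0 0 -1" --pt "-4 0 31 0 0 0 -1"

```text
time_s: 6.32
position: [0.4974, 0.0068, 0.081]
tcp_rot: [0.0, 0.634, 0.774, 0.0]
ft_force: [0.5, 0.7, 3.3]
grip_width: 0.0005
grasp_force: 1.3
```

Emit:
arm_command --pt "0 0 3 0 0 0 -1" --pt "0 0 5 0 0 0 -1" --pt "0 0 7 0 0 0 -1" --pt "0 0 9 0 0 0 -1" --pt "0 0 11 0 0 0 -1" --pt "0 0 11 0 0 0 -1"

```text
time_s: 7.08
position: [0.4969, 0.0063, 0.0695]
tcp_rot: [-0.0, 0.634, 0.774, -0.0]
ft_force: [-0.4, 0.6, 1.7]
grip_width: 0.0004
grasp_force: 0.7
```

Run:
```python
from h import *
f=grab('scene','scene5.png');g=grab('top','top5.png')
print(arm.get_state()['position'],arm.get_state()['ft_force'])
a=cv2.resize(cv2.imread('pics/top5.png')[165:235,240:340],(500,350),interpolation=2)[:, :490];b=cv2.resize(cv2.imread('pics/scene5.png')[180:275,280:365],(310,350),interpolation=2)
cv2.imwrite('pics/c6.png',np.hstack([a,b]))
```

```text
[0.49703718 0.00630998 0.06965513] [ 0.78496843 -0.23073672  1.2386478 ]
```

View pics/c6.png

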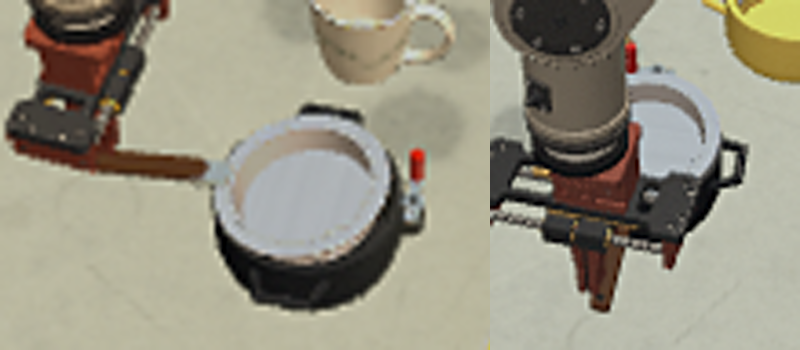

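The pan is now tilting and the clip is open, with its post at (417,165) in the crop. I'll press a little deeper and then let go.

Emit:
arm_command --pt "0 0 2 0 0 0 -1" --pt "0 0 4 0 0 0 -1" --pt "0 0 6 0 0 0 -1" --pt "0 0 7 0 0 0 -1" --pt "0 0 7 0 0 0 -1"

```text
time_s: 7.8
position: [0.497, 0.0062, 0.0626]
tcp_rot: [0.0, 0.634, 0.773, -0.0]
ft_force: [0.8, -1.1, 2.6]
grip_width: 0.0005
grasp_force: 0.6
```

Emit:
arm_command --pt "0 0 -3 0 0 0 -1" --pt "0 0 -6 0 0 0 -1" --pt "0 0 -9 0 0 0 -1" --pt "0 0 -14 0 0 0 -1" --pt "0 0 -40 0 0 0 -1" --pt "0 0 -90 0 0 0 -1" --pt "0 0 -110 0 0 0 -1" --pt "0 0 -110 0 0 0 -1"

```text
time_s: 8.8
position: [0.498, 0.0063, 0.1741]
tcp_rot: [0.001, 0.634, 0.773, 0.001]
ft_force: [-0.8, 0.1, -0.2]
grip_width: 0.0003
grasp_force: 0.0
```

Run:
```python
from h import *
f=grab('scene','scene6.png');g=grab('top','top6.png')
s=arm.get_state();print(s['position'],s['ft_force'])
a=cv2.resize(cv2.imread('pics/top6.png')[160:235,240:340],None,fx=5,fy=5,interpolation=2)[:, :490]
b=cv2.resize(cv2.imread('pics/scene6.png')[195:270,296:356],None,fx=5,fy=5,interpolation=2)
cv2.imwrite('pics/c7.png',np.hstack([a,b]))
```

```text
[0.49642726 0.00611369 0.17197662] [-0.50957334 -0.37113415  0.03283259]
```

View pics/c7.png

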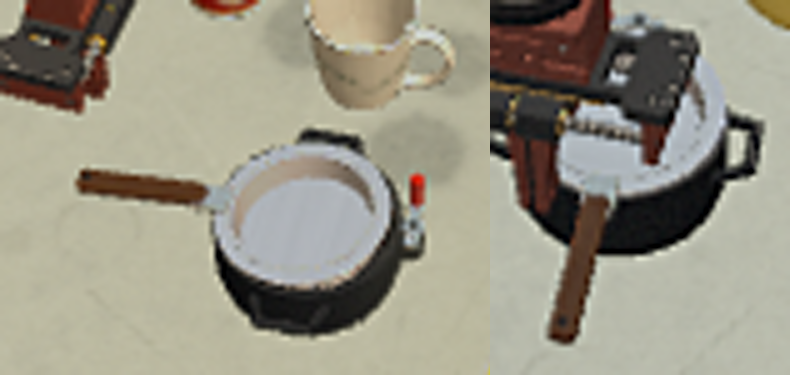

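Run:
```python
from h import *
f=load('scene6.png');g=load('top6.png')
A=lambda x,y:(296+(x-490+.5)/5-.5,195+(y+.5)/5-.5)
B=lambda x,y:(240+(x+.5)/5-.5,160+(y+.5)/5-.5)
e,r=tri(f,A(562,323),g,B(86,178));h,r2=tri(f,A(593,200),g,B(206,190))
print(e,r,h,r2); d=h-e; print(np.linalg.norm(d),np.degrees(np.arctan2(d[1],d[0])),np.degrees(np.arctan2(d[2],np.hypot(*d[:2]))))
# model
C=np.array([.531,-.162]);
for tilt in (8,):
  for yaw in (-78.7,):
    t=np.radians(tilt);ax=np.array([np.cos(np.radians(yaw)),np.sin(np.radians(yaw)),0]);up=np.array([0,0,1.])
    heel=np.array([*C,.070])-.070*ax
    X=np.cos(t)*ax+np.sin(t)*up; Z=np.cos(t)*up-np.sin(t)*ax
    pt=lambda x,z: heel+(x+.07)*X+(z-.028)*Z
    for n,q in [('end',pt(-.17,.044)),('hstart',pt(-.077,.044)),('grip',pt(-.1,.037))]: print(n,q.round(4),proj(f,q).round(1),proj(g,q).round(1))
print('meas',A(562,323),B(86,178),A(593,200),B(206,190))
s=arm.get_state();T=q2R(s['tcp_rot']);G=pt(-.1,.037);zt=-Z
tcp=G+.019*zt;print('tcp',tcp,'shift',(T.T@(tcp-s['position'])*1000).round(1),T.round(3))
```

```text
[0.48476447 0.01168375 0.06888099] 0.002744224909049546 [ 0.51385471 -0.08103969  0.07684858] 0.0011854637505955303
0.0975057040364901 -72.58173193290446 4.687098655745937
end [0.4974 0.0059 0.0719] [307.6 256.1] [259.9 192.8]
hstart [ 0.5155 -0.0844  0.0849] [316. 232.] [281.6 196.6]
grip [ 0.5112 -0.063   0.0747] [314.2 239. ] [276.5 196.7]
meas (310.0, 259.2) (256.8, 195.2) (316.2, 234.6) (280.8, 197.6)
tcp [ 0.5117353  -0.06558958  0.05592213] shift [-73.3   1.  116.1] [[-0.197  0.98  -0.001]
 [ 0.98   0.197 -0.   ]
 [-0.    -0.001 -1.   ]]
```

Run:
```python
from h import *
def seg(fn,x0,x1,y0,y1):
    f=load(fn);im=f['image'].astype(int)
    m=(im[...,0]<150)&(im[...,0]-im[...,2]>25)&(im[...,0]-im[...,1]<60)&(im[...,0]>60);M=np.zeros_like(m);M[y0:y1,x0:x1]=m[y0:y1,x0:x1]
    n,l,st,c=cv2.connectedComponentsWithStats(M.astype(np.uint8));k=1+np.argmax(st[1:,4]);v,u=np.nonzero(l==k)
    p=np.stack([u,v],1).astype(float);mu=p.mean(0);w=np.linalg.svd(p-mu,full_matrices=False)[2][0];t=(p-mu)@w
    print(fn,len(u),mu,w,t.min(),t.max());return f,mu,w
f,mu,w=seg('scene6.png',305,322,233,264)
g,mg,wg=seg('top6.png',252,283,190,204)
# lines -> intersect planes => 3D line
n1=np.cross(ray(f,*(mu-10*w))[1],ray(f,*(mu+10*w))[1]);n2=np.cross(ray(g,*(mg-10*wg))[1],ray(g,*(mg+10*wg))[1])
d=np.cross(n1,n2);d/=np.linalg.norm(d);d*=np.sign(-d[1])
P=np.linalg.solve(np.array([n1,n2,[0,1,0]]),[n1@f['position'],n2@g['position'],-.063])
print('line at y=-.063',P,'dir',d,'yaw',np.degrees(np.arctan2(d[1],d[0])),'tilt',np.degrees(np.arcsin(d[2])))
```

```text
scene6.png 151 [313.31125828 247.87417219] [-0.2501038   0.96821903] -14.605909648472194 14.037042142099265
top6.png 127 [267.77952756 197.08661417] [0.99412412 0.10824621] -12.822058403571749 13.241661032513822
line at y=-.063 [ 0.50721055 -0.063       0.07107412] dir [ 0.25883189 -0.95378448  0.15264737] yaw -74.81709845139245 tilt 8.780377041097825
```

Emit:
arm_command --pt "-60 -3 0 0 -0.14 -0.066 1" --pt "-72 -3 20 0 -0.14 -0.066 1" --pt "-72 -3 20 0 -0.14 -0.066 1" --pt "-72 -3 20 0 -0.14 -0.066 1" --pt "-72 -3 20 0 -0.14 -0.066 1" --pt "-72 -3 50 0 -0.14 -0.066 1" --pt "-72 -3 85 0 -0.14 -0.066 1" --pt "-72 -3 105 0 -0.14 -0.066 1" --pt "-72 -3 116 0 -0.14 -0.066 1" --pt "-72 -3 116 0 -0.14 -0.066 1" --grip_force 10

```text
time_s: 10.15
position: [0.5082, -0.0646, 0.0566]
tcp_rot: [0.054, 0.606, 0.792, -0.044]
ft_force: [-0.1, 0.6, 0.1]
grip_width: 0.0876
grasp_force: 0.0
```

Run:
```python
from h import *
s=arm.get_state();T=q2R(s['tcp_rot']);print(s['position'],T.round(3),s['ft_force'],s['grip_width']); G=s['position']-.019*T[:,2];print('grasp pt',G)
```

```text
[ 0.50818688 -0.06455962  0.05656846] [[-0.259  0.965  0.032]
 [ 0.956  0.261 -0.136]
 [-0.139 -0.005 -0.99 ]] [-0.13451318  0.56564885  0.1108667 ] 0.08757515289944919
grasp pt [ 0.50758758 -0.06198144  0.07538318]
```

Emit:
arm_command --pt "0 0 1 0 0 0 -0.3" --pt "0 0 1 0 0 0 -0.6" --pt "0 0 1 0 0 0 -0.6" --pt "0 0 1 0 0 0 -1" --pt "0 0 1 0 0 0 -1" --pt "0 0 1 0 0 0 -1" --grip_force 10

```text
time_s: 10.9
position: [0.5082, -0.065, 0.0557]
tcp_rot: [0.054, 0.606, 0.792, -0.044]
ft_force: [0.4, 0.3, 0.4]
grip_width: 0.0312
grasp_force: 0.0
```

Emit:
arm_command --pt "0 0 0 0 0 0 -1" --pt "0 0 0 0 0 0 -1" --pt "0 0 0 0 0 0 -1" --grip_force 55

```text
time_s: 11.28
position: [0.5085, -0.0647, 0.0557]
tcp_rot: [0.054, 0.606, 0.792, -0.044]
ft_force: [-0.0, 1.0, -0.0]
grip_width: 0.0177
grasp_force: 75.3
```

Emit:
arm_command --pt "-0.6 0 -4 0 0 0 -1" --pt "-1.1 0 -8 0 0 0 -1" --pt "-1.7 0 -12 0 0 0 -1" --pt "-2.2 0 -16 0 0 0 -1" --pt "-3 0 -22 0 0 0 -1" --pt "-4 0 -28 0 0 0 -1" --pt "-5 0 -34 0 0 0 -1" --pt "-5 0 -34 0 0 0 -1"

```text
time_s: 12.28
position: [0.5089, -0.0652, 0.0906]
tcp_rot: [0.055, 0.606, 0.792, -0.044]
ft_force: [0.3, -0.0, -2.7]
grip_width: 0.0176
grasp_force: 75.7
```

Run:
```python
from h import *
f=grab('scene','scene7.png');g=grab('top','top7.png')
s=arm.get_state();print(s['position'],s['ft_force'],s['ft_torque'],s['grip_width'],s['grasp_force'],s['joints'].round(2))
f0=load('scene6.png');im=f['image'].astype(int);d0=f0['image'].astype(int)
# mat centre fit in scene
b=f0['image'];hsv=cv2.cvtColor(b,cv2.COLOR_RGB2HSV);m=((hsv[...,0]>5)&(hsv[...,0]<22)&(hsv[...,1]>70)&(hsv[...,2]>90)).astype(np.uint8);m[:295]=0;m[370:]=0;m[:,:230]=0;m[:,310:]=0
m=cv2.morphologyEx(m,cv2.MORPH_CLOSE,np.ones((5,5)));c=max(cv2.findContours(m,0,1)[0],key=cv2.contourArea)
P=np.array([onz(f0,*p[0],.012) for p in c])[:,:2].astype(np.float32);print('mat',cv2.minEnclosingCircle(P))
a=cv2.resize(cv2.imread('pics/top7.png')[150:235,240:340],(441,375),interpolation=2);b=cv2.resize(cv2.imread('pics/scene7.png')[170:270,270:364],(352,375),interpolation=2)
cv2.imwrite('pics/c8.png',np.hstack([a,b]))
```

```text
[ 0.50841901 -0.0652081   0.09006934] [ 0.37343036  0.55371361 -2.55549521] [ 0.41819401  0.00601237 -0.0127952 ] 0.017744562098462074 75.68805903196335 [ 0.28  0.41 -0.44  2.07  0.47  0.74 -0.22]
mat ((0.489599347114563, 0.24715571105480194), 0.090544693171978)
```

Emit:
arm_command --pt "-4 0 -30 0 0 0 -1" --pt "-8 0 -60 0 0 0 -1" --pt "-13 0 -90 0 0 0 -1" --pt "-18 0 -125 0 0.05 0 -1" --pt "-18 0 -129 0 0.1 0 -1" --pt "-18 0 -129 0 0.14 0 -1" --pt "-18 0 -129 0 0.14 0 -1"

```text
time_s: 13.25
position: [0.5087, -0.0659, 0.2199]
tcp_rot: [-0.002, 0.609, 0.793, -0.002]
ft_force: [-0.6, 0.4, -3.0]
grip_width: 0.0178
grasp_force: 75.7
```

Run:
```python
from h import *
s=arm.get_state();T=q2R(s['tcp_rot']);print(s['position'],T.round(3),s['ft_force'],s['ft_torque'],s['joints'].round(2))
for z in (.2,.06): print((T.T@(np.array([.4625,.344,z])-s['position'])*1000).round(1))
f=grab('scene','scene8.png');g=grab('top','top8.png')
a=cv2.resize(cv2.imread('pics/top8.png')[130:235,240:350],(440,420),interpolation=2);b=cv2.resize(cv2.imread('pics/scene8.png')[150:270,260:360],(350,420),interpolation=2)
cv2.imwrite('pics/c8.png',np.hstack([a,b]))
```

```text
[ 0.50867414 -0.06586453  0.21985905] [[-0.259  0.966 -0.005]
 [ 0.966  0.259 -0.002]
 [-0.    -0.006 -1.   ]] [-0.58255864  0.3736211  -2.9707608 ] [ 0.1945192  -0.12839952 -0.02028934] [ 0.45  0.26 -0.52  1.91  0.15  1.02  0.13]
[407.8  61.6  19.5]
[407.9  62.4 159.5]
```

Emit:
arm_command --pt "40 6 0 0 0 0 -1" --pt "90 14 0 0 0 0 -1" --pt "145 22 0 0 0 0 -1" --pt "200 30 0 0 0 0 -1" --pt "255 39 0 0 0 0 -1" --pt "310 47 0 0 0 0 -1" --pt "355 54 20 0 0 0 -1" --pt "390 59 40 0 0 0 -1" --pt "408 62 60 0 0 0 -1" --pt "408 62 60 0 0 0 -1"

```text
time_s: 14.6
position: [0.4601, 0.3466, 0.1584]
tcp_rot: [-0.002, 0.606, 0.795, -0.003]
ft_force: [0.7, -0.1, -2.9]
grip_width: 0.0175
grasp_force: 75.7
```

Run:
```python
from h import *
s=arm.get_state();T=q2R(s['tcp_rot']);print(s['position'],T.round(3),s['ft_force'],s['ft_torque'],s['joints'].round(2),s['grip_width'])
f=grab('scene','scene9.png');g=grab('top','top9.png')
a=cv2.resize(cv2.imread('pics/scene9.png')[150:390,180:400],(440,480),interpolation=2);b=cv2.resize(cv2.imread('pics/top9.png')[130:240,150:350],(350,193),interpolation=2);b=cv2.copyMakeBorder(b,0,287,0,0,0)
cv2.imwrite('pics/c9.png',np.hstack([a,b]))
```

```text
[0.46010095 0.34656246 0.1584006 ] [[-0.265  0.964 -0.007]
 [ 0.964  0.265 -0.002]
 [-0.    -0.007 -1.   ]] [ 0.73341077 -0.08991867 -2.93145102] [ 0.1335248  -0.07503247 -0.01268885] [-0.25  0.47 -0.65  1.82  0.33  0.97 -0.77] 0.017539083163813807
```

View pics/c9.png

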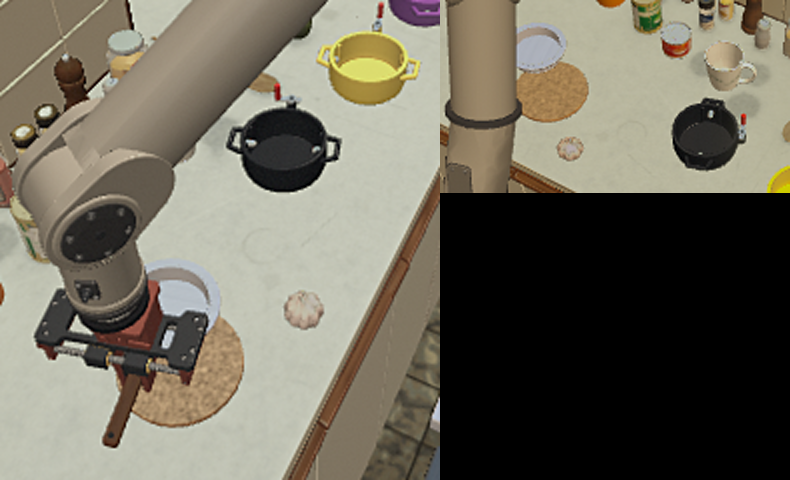

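The view shows the pan held level above the mat, the black pot empty in its place with the clip open, and the garlic, tin and mug untouched. I'll lower the pan.

Run:
```python
from h import *
f=load('scene9.png')
for c in ([.4866,.25],[.4766,.25],[.4866,.26]):
    q=np.array([proj(f,[c[0]+.07*np.cos(a),c[1]+.07*np.sin(a),.173]) for a in np.linspace(0,6.28,200)]);print(c,q[:,0].max(),q[:,1].min())
```

```text
[0.4866, 0.25] 290.11499913988087 277.8134913306654
[0.4766, 0.25] 293.53526891760873 279.2021485144443
[0.4866, 0.26] 288.0702998702632 280.635438842839
```

Emit:
arm_command --pt "0 0 35 0 0 0 -1" --pt "0 0 70 0 0 0 -1" --pt "0 0 95 0 0 0 -1" --pt "0 0 110 0 0 0 -1" --pt "0 0 117 0 0 0 -1" --pt "0 0 117 0 0 0 -1" --pt "0 0 117 0 0 0 -1"

```text
time_s: 15.58
position: [0.4623, 0.3455, 0.044]
tcp_rot: [-0.001, 0.608, 0.794, -0.001]
ft_force: [0.7, 0.5, -4.1]
grip_width: 0.0178
grasp_force: 75.7
```

Emit:
arm_command --pt "0 0 4 0 0 0 -1" --pt "0 0 7 0 0 0 -1" --pt "0 0 9 0 0 0 -1" --pt "0 0 9 0 0 0 -1"

```text
time_s: 16.08
position: [0.4615, 0.3449, 0.0338]
tcp_rot: [-0.001, 0.608, 0.794, -0.002]
ft_force: [0.3, -0.0, -3.0]
grip_width: 0.0179
grasp_force: 75.7
```

Emit:
arm_command --pt "0 0 1 0 0 0 -1" --pt "0 0 2 0 0 0 -1" --pt "0 0 2 0 0 0 -1"

```text
time_s: 16.45
position: [0.4616, 0.345, 0.032]
tcp_rot: [-0.001, 0.608, 0.794, -0.002]
ft_force: [0.2, 0.1, -2.9]
grip_width: 0.0177
grasp_force: 75.7
```

Emit:
arm_command --pt "0 0 1 0 0 0 -1" --pt "0 0 2 0 0 0 -1" --pt "0 0 2 0 0 0 -1"

```text
time_s: 16.82
position: [0.4617, 0.3453, 0.0302]
tcp_rot: [-0.001, 0.608, 0.794, -0.002]
ft_force: [-0.7, 0.8, -1.0]
grip_width: 0.0175
grasp_force: 75.4
```

Contact has begun, since the measured weight dropped from 3 N to 1 N. I'll go down one more millimetre and release.

Emit:
arm_command --pt "0 0 1 0 0 0 -1" --pt "0 0 1.5 0 0 0 -1" --pt "0 0 1.5 0 0 0 -1"

```text
time_s: 17.2
position: [0.4616, 0.3455, 0.0291]
tcp_rot: [-0.001, 0.608, 0.794, -0.002]
ft_force: [-2.3, -0.8, 4.7]
grip_width: 0.0178
grasp_force: 75.1
```

Emit:
arm_command --pt "0 0 0 0 0 0 -0.5" --pt "0 0 0 0 0 0 -0.2" --pt "0 0 0 0 0 0 0.2" --pt "0 0 0 0 0 0 0.2" --pt "0 0 -20 0 0 0 0.2" --pt "0 0 -60 0 0 0 0.2" --pt "0 0 -120 0 0 0 0.2" --pt "60 0 -180 0 0 0 0.2" --pt "120 0 -200 0 0 0 0.2" --pt "120 0 -200 0 0 0 0.2" --grip_force 10

```text
time_s: 18.45
position: [0.4292, 0.4655, 0.2326]
tcp_rot: [-0.002, 0.606, 0.795, 0.001]
ft_force: [-0.3, -0.3, -0.1]
grip_width: 0.0528
grasp_force: 0.0
```

Run:
```python
from h import *
f=grab('scene','scene10.png');g=grab('top','top10.png')
s=arm.get_state();print(s['position'],s['ft_force'],s['grip_width'])
def white(f,roi):
    im=f['image'];hsv=cv2.cvtColor(im,cv2.COLOR_RGB2HSV);m=((hsv[...,0]>100)&(hsv[...,0]<130)&(hsv[...,2]>130)&(hsv[...,1]>12)).astype(np.uint8)
    M=np.zeros_like(m);x0,x1,y0,y1=roi;M[y0:y1,x0:x1]=m[y0:y1,x0:x1]
    M=cv2.morphologyEx(M,cv2.MORPH_CLOSE,np.ones((5,5)));c=max(cv2.findContours(M,0,1)[0],key=cv2.contourArea);return cv2.convexHull(c)
for fr,roi,n in((f,(225,320,280,380),'s'),(g,(170,260,130,220),'t')):
    c=white(fr,roi);P=np.array([onz(fr,*p[0],.045) for p in c])[:,:2].astype(np.float32)
    print(n,len(c),cv2.boundingRect(c),cv2.minEnclosingCircle(P))
    a=np.linspace(0,6.28,100);q=np.array([proj(fr,[.487+.07*np.cos(t),.249+.07*np.sin(t),.045]) for t in a]);print(q.min(0),q.max(0))
# bystander/pot change vs first frame
f0=load('scene0.png')
for n,(x0,x1,y0,y1) in {'mug':(250,282,195,235),'tin':(218,246,232,262),'garlic':(320,344,293,318)}.items():
    print(n,np.abs(f['image'][y0:y1,x0:x1].astype(int)-f0['image'][y0:y1,x0:x1]).mean())
cv2.imwrite('pics/fin.png',f['image'][...,::-1])
```

```text
[0.42984159 0.46361512 0.23043066] [ 0.33362281  0.30122875 -0.52779565] 0.052507479617158646
s 26 (244, 305, 50, 46) ((0.48703035712242126, 0.25009822845458984), 0.06906615942716599)
[242.78688375 303.94291263] [294.03722506 350.80908105]
t 19 (192, 164, 35, 26) ((0.48388367891311646, 0.2521486282348633), 0.07255702465772629)
[192.49299148 162.57750704] [226.59610941 189.00617999]
mug 40.72317708333333
tin 48.756349206349206
garlic 11.025555555555556
```

Run:
```python
from h import *
def tm(a,b,r):
    A=load(a)['image'];B=load(b)['image'];x0,x1,y0,y1=r;t=A[y0:y1,x0:x1];w=B[y0-8:y1+8,x0-8:x1+8]
    _,v,_,l=cv2.minMaxLoc(cv2.matchTemplate(w,t,cv2.TM_CCOEFF_NORMED));return round(v,3),l[0]-8,l[1]-8
print('garlic',tm('scene0.png','scene10.png',(320,344,293,318)))
print('mug top',tm('top4.png','top10.png',(300,330,150,180)),'tin top',tm('top0.png','top10.png',(275,296,143,162)),'pot lug/pivot',tm('top4.png','top10.png',(284,302,215,230)))
print('pot scene lug R', tm('scene0.png','scene10.png',(342,352,217,232)))
```

```text
garlic (0.999, 0, 0)
mug top (1.0, 0, 0) tin top (1.0, 0, 0) pot lug/pivot (0.856, 0, 0)
pot scene lug R (0.817, 0, -1)
```

Nothing has been disturbed, and the pan lies flat at the centre of the mat. Handing in.

```bash
python3 -c "
from plant import arm
print(arm.hand_in())"
```

```text
the job is handed in; nothing more can be done
None
```

The job is handed in after about 18.5 s of robot time: I swung the clip open to its stop, pried the pan free, lifted it out and set it flat on the cork mat; the mug, tin and garlic did not move, and the pot stands where it was to within about a pixel in the camera views.

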